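# Square up and clamp a batch of brackets in the drilling jig

### The job

Set the batch of green cast brackets up in the drilling jig, with the wooden packing strip. First draw both carriages (the front side plate and the end jaw) fully back to their open stops; then lay every bracket flat on the bed, lengthwise across it from the side plate to the rear fence, and after them the wooden strip in the same direction, last, next to the end jaw. Then push the side plate in until all the brackets are square against the rear fence, and after that push the end jaw firmly up so that it clamps strip and brackets tight together against the low end stop; leave the other things on the bench alone.

Things in the scene. Friction and masses are not known exactly. Their poses are not given: they have to be found in the camera images.
- jig: fixed jig, dark steel base 185 (x) x 290 (y) x 10 mm; origin: centre of its underside; x away from the robot to the rear fence, y along it to the low end stop. Bed 10 mm above the bench. Fence: aluminium, inner face x = +75 mm, top 36 mm above bench. End stop: inner face y = +125 mm, top only 24 mm above bench. Carriages open: free bed 150 mm (x -75 to 75) by 225 mm (y -100 to 125)
- end_jaw (a joint): end jaw: low blue carriage (24 mm above the bench) with aluminium face 114 mm wide (jig x -42 to +72) and red tab; slides along jig y. 0 m = fully open stop, face at jig y = -100 mm; grows towards the end stop, 0.185 at most. Friction about 2 N; stays where it is left
- jaw_tab (a point): middle of the top of the end jaw's red tab, 66 mm above the bench: tab 40 mm wide (jig x), 14 mm thick along the slide (jig y), standing free over the top 42 mm; its centre lies 27 mm behind the jaw's face
- jaw_front (a point): middle of the end jaw's face, at bed height; axes as the jig's
- end_stop: low aluminium end stop fixed to the jig; its frame is the jig's own frame
- stop_face (a point): middle of the end stop's inner face (jig x = +15, y = +125 mm), at bed height; axes as the jig's
- side_plate (a joint): side plate: blue bar 12 mm thick, 195 mm long (jig y -85 to +110), top 35 mm above the bench, with red tab; front wall of the bed, slides along jig x. 0 m = fully open stop, inner face at jig x = -75 mm; grows towards the fence, 0.033 at most; about 0.030 with brackets square against the fence. Friction about 3 N; stays where it is left
- plate_tab (a point): middle of the top of the side plate's red tab, 66 mm above the bench: tab 14 mm thick along the slide (jig x), 40 mm wide (jig y), standing free over the top 31 mm; when open it is at jig x = -81, y = +12 mm
- bracket_1: green painted cast bracket (two to four alike are there): bar 20 mm (its x) x 120 mm (its y), body 24 mm high, with a small boss on top to 33 mm; 0.14 kg; origin at the centre of its underside. Grasp across the 20 mm
- bracket_2: green painted cast bracket (two to four alike are there): bar 20 mm (its x) x 120 mm (its y), body 24 mm high, with a small boss on top to 33 mm; 0.14 kg; origin at the centre of its underside. Grasp across the 20 mm
- bracket_3: green painted cast bracket (two to four alike are there): bar 20 mm (its x) x 120 mm (its y), body 24 mm high, with a small boss on top to 33 mm; 0.14 kg; origin at the centre of its underside. Grasp across the 20 mm
- bracket_4: green painted cast bracket (two to four alike are there): bar 20 mm (its x) x 120 mm (its y), body 24 mm high, with a small boss on top to 33 mm; 0.14 kg; origin at the centre of its underside. Grasp across the 20 mm
- packing_strip: light wooden packing strip, 28 mm (its x) x 100 mm (its y) x 30 mm high, 0.08 kg; origin at the centre of its underside. Grasp across the 28 mm
- small_tin: bystander: round tin, 64 mm across, 42 mm high; leave alone
- rusty_nut: bystander: big rusty hex nut, 36 mm; leave alone

How it is judged:
By the outcome, as a careful person would: the job done as asked, in the order asked, and still so for the second after the job is handed in, with the robot touching nothing.
Of bracket_1, bracket_2, bracket_3, bracket_4 only 2 to 4 are there at a start; the rules pass over those that are not, and their reading is None.
At some moment in a run one of bracket_1, bracket_2, bracket_3, bracket_4, packing_strip may be knocked a few centimetres aside while the robot is not near it.
Once in a run the grip may slacken for a moment while it holds something.
It also fails if it takes over 208 s, if anything falls off the work surface, if the arm or the gripper's body presses on something with over 40 N, if the wrist force passes 120 N, or if a joint passes its speed limit or range.

### The arm

A 6-joint arm with a two-finger parallel gripper is mounted at the origin on a cart in front of the work surface, level with it; the furniture and walls round the work are solid. World frame = base frame: x ahead of the robot, y to its left, z up, the work surface at z = 0. Lengths are in m, angles in rad, forces in N, time in s.
With the tool pointing down it reaches from about 0.325 to 1 m from the base axis. Payload 5.1 kg.
Tool frame: the origin (TCP) lies midway between the tips of the shut fingers; the grasp point (between the pads) lies 19 mm behind it; z points along the fingers, y is the line along which they close (so a half turn about z gives the same grasp; the last joint's range is limited). The gripper opens to 85 mm and grips with 20 to 120 N. Pads are 22 mm wide; open, the fingers measure 114 mm over their backs; the gripper's body (76 mm by 85 mm) begins 54 mm behind the grasp point. The pads swing forward as they close: fully open they stand 13 mm farther back than shut.
Start: joints at [1.241, 0.124, 1.65, -0, 1.367, -0.083], TCP at [0.159, 0.63, 0.231] pointing down, gripper open.
Joint ranges: [-2.61, 2.61], [-1.02, 2.33], [0.03, 2.71], [-1.35, 4.49], [0.32, 2.68], [-2.91, 2.91]. Speed limits (rad/s): [2.57, 2.57, 3.14, 3.14, 3.14, 3.14].

### API

Orientations are given as a rotation vector (axis times angle).
In Python, from station import telemetry, eyes, job gives the robot as it stands.
- The arm moves only by the tool drive_tool, never from a script. Its arguments are lists of equal length, an entry for each row: "offset": the shift along the world's x, y, z in units of 300 mm (1.0 is 300 mm), a list of three; "yaw": the turn about the world's z in units of pi rad (1.0 is pi rad). In form: {"offset": [[dx, dy, dz], ...], "yaw": [yaw, ...]}. A call has exactly 10 rows; each row shifts and turns the commanded pose from where the row before left it; what a row does not reach is not made up. A row lasts 1/8 s, in which the tool goes at most 62.5 mm and 10.7 degrees, less where a joint would pass 70% of its speed; a pose out of reach is approached as far as the arm can. A call with a number of a shift or a turn outside -1 to 1 is refused whole. A call with a gripper value outside its range is refused whole. "hand" is the opening, from 0 (shut) to 1 (fully open), set as the call begins (left out, the last holds). The fingers move at their own pace and stop on an object; "squeeze" is the grip in N (left out, the last holds). Time passes only in rows, so rows that do not move let the fingers close, or fill a call up. It gives the time, the measured TCP pose, the force, the opening and the grip force at its end, in the units of the state.
- telemetry.sense(): the state, without advancing time (a new reading comes with each control period).
- eyes.get_image(name): name is "scene" or "top"; returns (picture, depth): 480x640x3 uint8, red, green, blue; 480x640 float32, m along the optical axis (not along the pixel's ray), 0 where there is no reading.
- eyes.get_calibration(name): a dict with "intrinsics" (3x3 intrinsics, pixels), "xyz" and "rotation" of the camera in the world. Camera axes: x right, y down, z forward; pixel columns grow to the right and rows downward; lengths in m; the calibration is good to about 2 mm. A picture is of the moment at which its call begins. get_calibration takes no time and is no camera call.
- job.hand_in(): hands the job in; it is judged then, once.
The state is a dict: "time_s": time; "q": joint angles; "dq": joint speeds; "tau": joint torques, N m; "eef_pos": TCP position; "orientation": TCP orientation; "contact_force": force on the tool from outside, world axes, zero at the start; "torque": the same for the moment, N m; "opening": finger opening in m; "gripper_force": force on a finger pad.
Only numpy, scipy, OpenCV 4.12 (cv2) and the standard library are available. Lean on these libraries where they do the work, as an engineer would, in place of code of your own. Each camera call takes 0.05 s, during which the arm holds its last target. There are 200 camera calls.

## Working session

There is one attempt and no reset: what is moved stays moved. The work goes in short steps, Python scripts to look and compute and a tool call to move; the robot and the scene stay as the last step left them, time stands still between calls to the robot, and variables do not carry over. Pictures are saved under pics/ and viewed, at most 14 in all, crops included, and the job is handed in when it is done.

Besides the shell and the picture viewer there is one more tool, called after "Call:" in YAML: its name, and indented under it one key for each argument. drive_tool: Moves the arm, as the interface text tells. Its arguments: {"type":"object","properties":{"offset":{"type":"array","items":{"type":"array","items":{"type":"number"}}},"yaw":{"type":"array","items":{"type":"number"}},"hand":{"type":"number"},"squeeze":{"type":"number"}},"required":["offset","yaw"]}

```bash
mkdir -p pics
cat > h.py <<'E'
import numpy as np, cv2
from station import telemetry, eyes, job
def shot(cam,name):
    p,d=eyes.get_image(cam); cv2.imwrite(f'pics/{name}.png',p[:,:,::-1]); np.save(f'pics/{name}.npy',d); return p,d
def world(cam,d):
    c=eyes.get_calibration(cam);K=np.array(c['intrinsics']);R=np.array(c['rotation'])
    if R.shape!=(3,3): R=cv2.Rodrigues(R.astype(float))[0]
    v,u=np.mgrid[:480,:640]
    P=np.stack([(u-K[0,2])/K[0,0]*d,(v-K[1,2])/K[1,1]*d,d],-1)
    return P@R.T+np.array(c['xyz'])
E
python3 - <<'E'
from h import *
for c in('top','scene'):
    shot(c,c+'0'); print(eyes.get_calibration(c))
print(telemetry.sense())
E
```

```text
{'intrinsics': array([[481.36663565,   0.        , 319.02721637],
       [  0.        , 481.36663565, 234.64656825],
       [  0.        ,   0.        ,   1.        ]]), 'xyz': array([0.40466705, 0.08142941, 1.03526698]), 'rotation': array([-2.171703  ,  2.12319401, -0.11176543])}
{'intrinsics': array([[545.45335646,   0.        , 321.27700465],
       [  0.        , 545.45335646, 238.7555017 ],
       [  0.        ,   0.        ,   1.        ]]), 'xyz': array([ 0.00649325, -0.32598056,  0.6903262 ]), 'rotation': array([-2.09210036,  1.03727272, -0.46283888])}
{'time_s': 0.1, 'q': array([ 1.24138664e+00,  1.24490189e-01,  1.65152342e+00, -2.93520555e-05,
        1.36750621e+00, -8.26144629e-02]), 'dq': array([-0.00036829, -0.00134839, -0.00250484,  0.00105405,  0.00183628,
       -0.0008825 ]), 'tau': array([ 3.49772481e-04, -4.24932182e+01, -3.66652822e+01, -2.23418391e-05,
        4.02169389e-03,  2.03135795e-05]), 'eef_pos': array([0.15866083, 0.62977443, 0.23015168]), 'orientation': array([-3.86627437e-01, -3.11734098e+00,  2.97205122e-03]), 'contact_force': array([ 0.59016925, -0.11080694,  0.19129632]), 'torque': array([ 2.15015170e-02,  4.19789101e-02, -3.35794263e-05]), 'gripper_force': 0.0, 'opening': 0.08556932930614836}
```

View pics/top0.png

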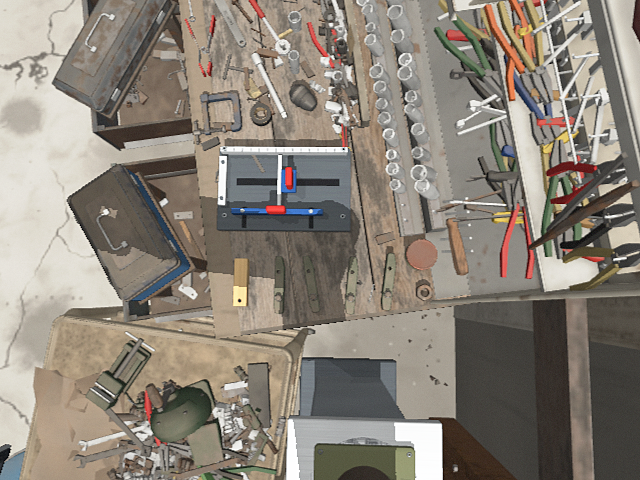

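View pics/scene0.png

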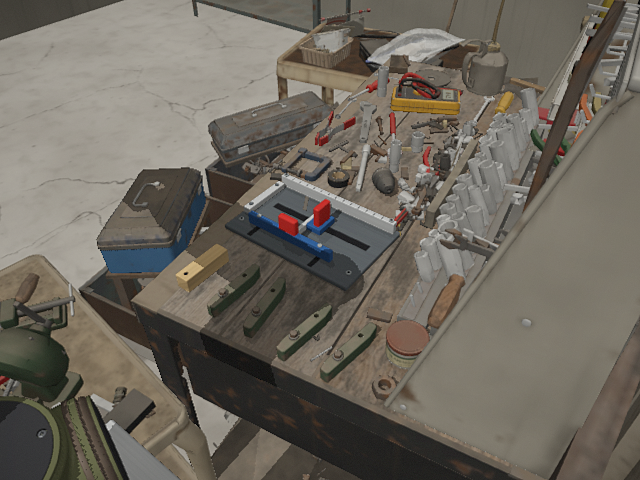

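The top view shows four brackets at about (279,284), (311,282), (353,277) and (388,278). The strip is at (240,282) and the jig around (285,190), its jaw tab at (290,179) and plate tab at (276,210). Both carriages look partly closed. Next I'll measure positions from depth.

```bash
cat >> h.py <<'E'
def objs(p,P):
    """rects of things standing 15..40 mm high in the pick area, from top view"""
    z=P[...,2]; m=((z>.014)&(z<.05)).astype(np.uint8); out=[]
    n,l,s,c=cv2.connectedComponentsWithStats(m,connectivity=4)
    for i in range(1,n):
        if s[i,4]<60: continue
        mm=(l==i); q=P[mm][:,:2]
        if not(.2<q[:,0].mean()<.9 and -.35<q[:,1].mean()<.5): continue
        (cx,cy),(w,h),a=cv2.minAreaRect((q*1000).astype(np.float32))
        if w>h: w,h,a=h,w,a+90
        a=(a+90)%180  # long axis angle from x
        out.append((cx,cy,w,h,a,np.percentile(z[mm],[10,50,98])*1000,s[i,4],p[mm].mean(0),c[i]))
    return out
E
python3 - <<'E'
from h import *
np.set_printoptions(precision=1,suppress=True)
p,d=shot('top','top1'); P=world('top',d)
for o in objs(p,P): print(['%.0f'%v for v in o[:5]],*o[5:])
for n,(u,v) in dict(jawtab=(292,178),platetab=(276,210),bench=(250,250),bed=(320,200),strip=(240,285)).items(): print(n,P[v,u]*1000)
for n,(cl) in dict(red=1).items():
    hsv=cv2.cvtColor(p,cv2.COLOR_RGB2HSV); z=P[...,2]
    m=(p[...,0]>150)&(p[...,1]<70)&(z>.055)&(z<.075)
    n,l,s,c=cv2.connectedComponentsWithStats(m.astype(np.uint8))
    for i in range(1,n):
        if s[i,4]>20:
            q=(P[l==i]*1000).astype(np.float32); print(s[i],cv2.minAreaRect(q[:,:2]),np.median(q[:,2]))
crop=cv2.resize(p[140:315,200:440],(800,583),interpolation=cv2.INTER_CUBIC); cv2.imwrite('pics/c1.png',crop[:,:,::-1])
E
```

```text
['794', '133', '246', '539', '150'] [19.8 29.  46.2] 6274 [161.9 152.1 147.7] [321.1  93.6]
['801', '-48', '55', '538', '9'] [19.1 21.9 47.5] 3590 [158.4 152.2 143.3] [397.5 128.3]
['901', '166', '8', '21', '97'] [19.7 34.6 49.2] 64 [135.8 134.7 131.1] [294.8  66.8]
['834', '145', '43', '66', '58'] [26.1 36.7 45.3] 516 [102.3  98.1  92.3] [302.9  97.2]
['800', '240', '45', '47', '28'] [14.9 16.8 20.6] 224 [107.  100.1  90.8] [260.7 113.2]
['759', '-90', '2', '74', '9'] [17.7 29.2 48.6] 93 [72.  71.4 68.6] [411.4 132.2]
['575', '-123', '34', '89', '34'] [17.7 31.6 49.2] 177 [68.9 68.4 65.9] [427.5 216.1]
['579', '193', '14', '194', '91'] [21.  32.6 40.5] 543 [ 62.8  91.6 144.3] [277.5 211.4]
['493', '-110', '63', '63', '91'] [36.8 39.3 43.4] 791 [160.3 120.2 103. ] [421.5 254.2]
['437', '-45', '21', '119', '173'] [19.6 22.6 32.6] 528 [143.4 138.4 118.1] [388.8 281.8]
['424', '185', '20', '119', '180'] [19.9 22.8 31.9] 527 [101.8  98.9  84.6] [279.2 285.2]
['428', '118', '20', '119', '10'] [20.2 22.9 31.8] 507 [89.7 86.9 74.6] [311.3 284.2]
['427', '33', '20', '118', '175'] [20.3 22.8 32.1] 516 [140.2 135.3 115.8] [351.7 285.7]
['429', '266', '29', '98', '1'] [26.1 28.9 32.7] 681 [194.5 170.3 121.8] [240.8 281.6]
jawtab [643.4 161.7  60.9]
platetab [ 404.7   81.4 1035.3]
bench [497.2 252.8  -0.1]
bed [608.5 103.7   8.9]
strip [420.9 266.3  26.9]Traceback (most recent call last):
  File "<stdin>", line 12, in <module>
cv2.error: OpenCV(4.12.0) /io/opencv/modules/imgproc/src/convhull.cpp:143: error: (-215:Assertion failed) total >= 0 && (depth == CV_32F || depth == CV_32S) in function 'convexHull'
```

Run:
```python
from h import *
np.set_printoptions(precision=1,suppress=True)
p=cv2.imread('pics/top1.png')[:,:,::-1];d=np.load('pics/top1.npy'); P=world('top',d);z=P[...,2]
r=p.astype(int)
m=(r[...,0]>130)&(r[...,1]<80)&(z>.045)&(z<.08); m[:150]=0;m[240:]=0
n,l,s,c=cv2.connectedComponentsWithStats(m.astype(np.uint8))
for i in range(1,n):
    if s[i,4]>15:
        q=(P[l==i]*1000).astype(np.float32)[:,:2].copy(); print('red',s[i],cv2.minAreaRect(q),np.median(z[l==i]))
# blue
m=(r[...,2]>r[...,0]+50)&(z>.012)&(z<.045); m[:150]=0;m[240:]=0
n,l,s,c=cv2.connectedComponentsWithStats(m.astype(np.uint8))
for i in range(1,n):
    if s[i,4]>15:
        q=(P[l==i]*1000).astype(np.float32)[:,:2].copy(); print('blue',s[i],cv2.minAreaRect(q),np.median(z[l==i]))
# bright aluminium
m=(r.min(-1)>170)&(z>.012)&(z<.045); m[:140]=0;m[240:]=0;m[:,360:]=0;m[:,:205]=0
n,l,s,c=cv2.connectedComponentsWithStats(m.astype(np.uint8))
for i in range(1,n):
    if s[i,4]>15:
        q=(P[l==i]*1000).astype(np.float32)[:,:2].copy(); print('alu',s[i],cv2.minAreaRect(q),np.median(z[l==i]))
# base
m=(z>.005)&(z<.014)&(r.max(-1)<110); m[:140]=0;m[245:]=0;m[:,360:]=0;m[:,:205]=0
q=(P[m]*1000).astype(np.float32)[:,:2].copy();print('base',cv2.minAreaRect(q),np.percentile(q,[.5,99.5],axis=0))
crop=cv2.resize(p[140:315,200:440],(800,583),interpolation=cv2.INTER_CUBIC); cv2.imwrite('pics/c1.png',crop[:,:,::-1])
```

```text
red [286 167   6  20 118] ((647.0628662109375, 168.93032836914062), (39.098506927490234, 11.252999305725098), 0.9253958463668823) 0.06434909903318159
red [266 205  20   8 111] ((578.6428833007812, 194.2113800048828), (14.047026634216309, 38.195552825927734), 2.3380956649780273) 0.06356026854418195
blue [281 169  16  24 202] ((648.0697021484375, 172.36888122558594), (51.55257034301758, 32.52418899536133), 1.2347956895828247) 0.023179389599761624
blue [232 208  36   7 171] ((578.5780029296875, 253.1065673828125), (11.742722511291504, 73.69144439697266), 0.5246939063072205) 0.03286993550350514
blue [286 208  37   7 203] ((578.92822265625, 136.57266235351562), (76.85002899169922, 12.464369773864746), 89.48051452636719) 0.0328848584218433
alu [221 146 127   9 731] ((713.2113647460938, 183.63772583007812), (12.759242057800293, 271.8439025878906), 0.7392476201057434) 0.034083445599084605
alu [278 155   4  50 142] ((649.6729736328125, 192.24993896484375), (108.58385467529297, 7.232054710388184), 0.7674704790115356) 0.02354962311463915
alu [283 154  24   1  24] ((708.2550048828125, 161.54464721679688), (1.7862412929534912, 49.9850959777832), 1.0731184482574463) 0.015296173229104704
alu [218 156   9  49 320] ((645.9208374023438, 315.5767822265625), (106.44120788574219, 16.15781021118164), 0.6999563574790955) 0.02286015202482128
base ((636.1851196289062, 198.56394958496094), (322.1440734863281, 207.41375732421875), 89.9048843383789) [[540.3  38.4]
 [730.9 334.9]]
```

View pics/c1.png

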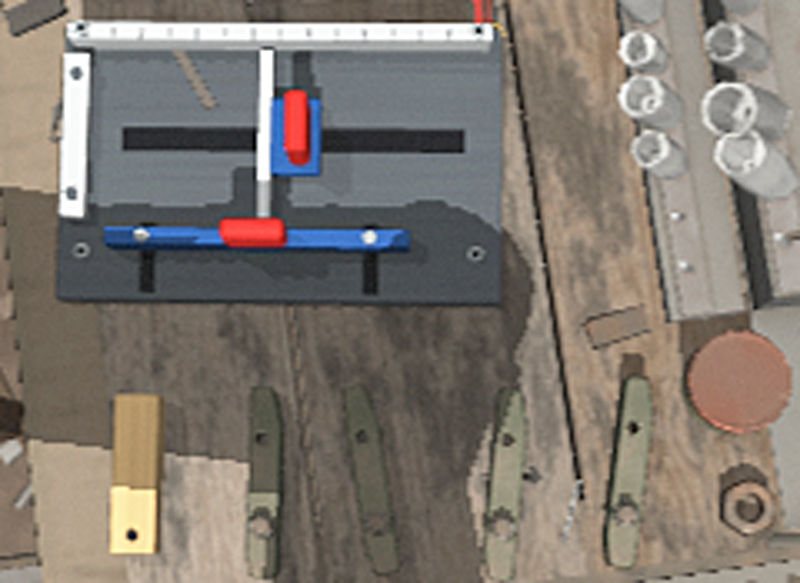

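The top view and crop agree. The jig centre is near (0.632, 0.1825) with a yaw of about 0.7°. The jaw is at roughly 0.113 m and the side plate at roughly 0.028 m. I'll open the jaw first, with shut fingers against the inner side of its tab.

Call:
drive_tool:
  hand: 0
  squeeze: 60
  offset:
    - [0.15, -0.135, 0]
    - [0.15, -0.135, 0]
    - [0.15, -0.135, 0]
    - [0.15, -0.135, 0]
    - [0.15, -0.135, 0]
    - [0.15, -0.135, 0]
    - [0.15, -0.135, 0]
    - [0.15, -0.135, 0]
    - [0.15, -0.135, 0]
    - [0.15, -0.135, 0]
  yaw: [0.00825, 0.00825, 0.00825, 0.00825, 0.00825, 0.00825, 0.00825, 0.00825, 0.00825, 0.00825]

```text
time_s: 1.4
eef_pos: [0.6099, 0.2237, 0.231]
orientation: [0.02, -3.141, -0.0]
contact_force: [0.2, 0.5, 1.1]
opening: -0.0004
gripper_force: 0.0
```

Call:
drive_tool:
  offset:
    - [0.063, -0.04, 0]
    - [0.063, -0.04, 0]
    - [0, 0, -0.133]
    - [0, 0, -0.133]
    - [0, 0, -0.133]
    - [0, 0, -0.1]
    - [0, 0, 0]
    - [0, 0, 0]
    - [0, 0, 0]
    - [0, 0, 0]
  yaw: [0, 0, 0, 0, 0, 0, 0, 0, 0, 0]

```text
time_s: 2.65
eef_pos: [0.6476, 0.2016, 0.0834]
orientation: [-0.02, 3.139, 0.001]
contact_force: [-0.3, 0.2, -0.1]
opening: -0.0002
gripper_force: 0.0
```

Call:
drive_tool:
  offset:
    - [0, 0, -0.064]
    - [0, 0, -0.064]
    - [0, -0.04, 0]
    - [0, -0.05, 0]
    - [0, -0.05, 0]
    - [0, -0.05, 0]
    - [0, -0.05, 0]
    - [0, -0.05, 0]
    - [0, -0.05, 0]
    - [0, -0.04, 0]
  yaw: [0, 0, 0, 0, 0, 0, 0, 0, 0, 0]

```text
time_s: 3.9
eef_pos: [0.6473, 0.0862, 0.0439]
orientation: [-0.019, 3.14, -0.0]
contact_force: [2.0, 2.8, 0.1]
opening: -0.0003
gripper_force: 1.3
```

Call:
drive_tool:
  offset:
    - [0, -0.02, 0]
    - [0, -0.01, 0]
    - [0, -0.01, 0]
    - [0, 0, 0]
    - [0, 0, 0]
    - [0, 0, 0]
    - [0, 0, 0]
    - [0, 0, 0]
    - [0, 0, 0]
    - [0, 0, 0]
  yaw: [0, 0, 0, 0, 0, 0, 0, 0, 0, 0]

```text
time_s: 5.15
eef_pos: [0.6467, 0.0764, 0.0434]
orientation: [-0.02, 3.141, 0.002]
contact_force: [1.3, 5.5, 1.7]
opening: 0.0001
gripper_force: 2.6
```

Call:
drive_tool:
  offset:
    - [0, -0.01, 0]
    - [0, -0.01, 0]
    - [0, -0.01, 0]
    - [0, 0, 0]
    - [0, 0, 0]
    - [0, 0, 0]
    - [0, 0, 0]
    - [0, 0, 0]
    - [0, 0, 0]
    - [0, 0, 0]
  yaw: [0, 0, 0, 0, 0, 0, 0, 0, 0, 0]

```text
time_s: 6.4
eef_pos: [0.6467, 0.0761, 0.0437]
orientation: [-0.019, 3.14, 0.025]
contact_force: [2.8, 32.5, 0.5]
opening: -0.0001
gripper_force: 16.4
```

Call:
drive_tool:
  offset:
    - [0, 0.05, 0]
    - [0, 0, 0.1]
    - [0, 0, 0.1]
    - [-0.07, 0.15, 0]
    - [-0.07, 0.15, 0]
    - [0, 0.04, 0]
    - [0, 0, 0]
    - [0, 0, -0.1]
    - [0, 0, -0.09]
    - [0, 0, 0]
  yaw: [0, 0, 0, 0, 0, 0, 0, 0, 0, 0]

```text
time_s: 7.65
eef_pos: [0.6029, 0.1813, 0.0432]
orientation: [0.017, -3.136, 0.003]
contact_force: [-0.1, 0.4, -0.1]
opening: -0.0001
gripper_force: 0.0
```

Call:
drive_tool:
  offset:
    - [-0.02, 0, 0]
    - [-0.02, 0, 0]
    - [-0.02, 0, 0]
    - [-0.02, 0, 0]
    - [-0.02, 0, 0]
    - [-0.02, 0, 0]
    - [0, 0, 0]
    - [0, 0, 0]
    - [0, 0, 0]
    - [0, 0, 0]
  yaw: [0, 0, 0, 0, 0, 0, 0, 0, 0, 0]

```text
time_s: 8.9
eef_pos: [0.57, 0.1836, 0.047]
orientation: [-0.02, 3.137, 0.001]
contact_force: [6.4, -0.7, 0.3]
opening: -0.0001
gripper_force: 3.4
```

Call:
drive_tool:
  offset:
    - [-0.015, 0, 0]
    - [-0.01, 0, 0]
    - [0, 0, 0]
    - [0, 0, 0]
    - [0, 0, 0]
    - [0, 0, 0]
    - [0, 0, 0]
    - [0, 0, 0]
    - [0, 0, 0]
    - [0, 0, 0]
  yaw: [0, 0, 0, 0, 0, 0, 0, 0, 0, 0]

```text
time_s: 10.15
eef_pos: [0.57, 0.1836, 0.0474]
orientation: [-0.019, 3.118, 0.004]
contact_force: [32.4, 0.4, -19.7]
opening: -0.0
gripper_force: 16.3
```

Call:
drive_tool:
  hand: 0.5
  offset:
    - [0.05, 0, 0]
    - [0, 0, 0.15]
    - [0, 0, 0.15]
    - [0, 0, 0.1]
    - [-0.15, -0.13, 0]
    - [-0.15, -0.13, 0]
    - [-0.1, -0.13, 0]
    - [0, -0.1, 0]
    - [0, 0, 0]
    - [0, 0, 0]
  yaw: [0, 0, 0, 0, 0, 0, 0, 0, 0, 0]

```text
time_s: 11.4
eef_pos: [0.4555, 0.0369, 0.1657]
orientation: [0.02, -3.14, -0.001]
contact_force: [0.1, 0.0, -1.2]
opening: 0.0428
gripper_force: 0.0
```

```bash
cat >> h.py <<'E'
def look(name):
    p,d=shot('top',name);P=world('top',d);z=P[...,2];r=p.astype(int)
    for o in objs(p,P):
        if o[3]<205 and o[0]<720 and o[1]>-80 and o[2]<45: print('obj',['%.1f'%v for v in o[:5]],o[5].round(),o[6])
    m=(r[...,0]>130)&(r[...,1]<80)&(z>.045)&(z<.08); m[:150]=0;m[250:]=0;m[:,400:]=0
    n,l,s,c=cv2.connectedComponentsWithStats(m.astype(np.uint8))
    for i in range(1,n):
        if s[i,4]>15:
            q=(P[l==i]*1000).astype(np.float32)[:,:2].copy(); print('red',cv2.minAreaRect(q))
    print(telemetry.sense()['eef_pos'],telemetry.sense()['time_s']); return p,d,P
E
python3 -c "
from h import *
p,d,P=look('top2'); crop=cv2.resize(p[140:315,200:440],(800,583)); cv2.imwrite('pics/c2.png',crop[:,:,::-1])
z=P[...,2]
# jig yaw via fence inner edge (z>30mm, topmost bar)
m=(z>.029)&(z<.042)&(P[...,0]>.695)&(P[...,0]<.73)&(P[...,1]>.05)&(P[...,1]<.31)&(p.min(-1)>150)
us=np.unique(np.where(m)[1]); a=np.array([[P[np.where(m[:,u])[0].max(),u,1],P[np.where(m[:,u])[0].max(),u,0]] for u in us]); print('fence',np.polyfit(a[:,0]-.1825,a[:,1],1))
"
```

```text
obj ['646.6', '315.6', '17.4', '111.1', '0.6'] [19. 23. 27.] 403
obj ['550.9', '195.1', '12.9', '190.5', '91.3'] [22. 33. 42.] 514
obj ['424.4', '185.0', '20.1', '119.2', '179.8'] [20. 23. 32.] 526
obj ['427.6', '117.6', '19.9', '118.4', '10.1'] [21. 23. 32.] 442
obj ['428.6', '265.6', '28.7', '98.4', '0.8'] [26. 29. 33.] 678
obj ['396.9', '35.1', '20.0', '58.1', '175.1'] [20. 23. 34.] 264
obj ['400.7', '-40.7', '20.3', '46.3', '172.7'] [20. 23. 34.] 213
red ((650.229248046875, 56.204383850097656), (36.20628356933594, 12.386858940124512), 0.7655843496322632)
red ((550.77783203125, 193.57730102539062), (12.328476905822754, 37.469974517822266), 0.6079620122909546)
[0.45572186 0.03710012 0.16574391] 11.45
fence [-0.02199462  0.70881076]
```

View pics/c2.png

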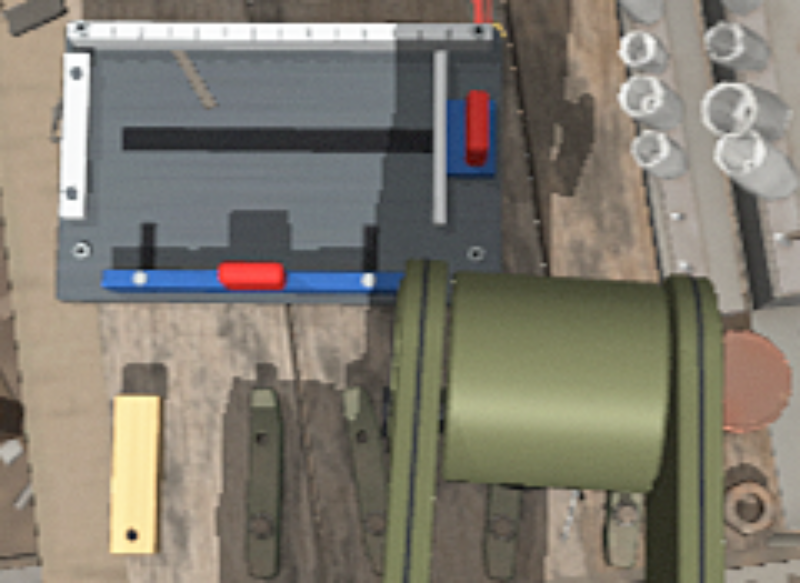

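Both carriages are at their open stops: the jaw tab is at (478,128) in the crop and the plate tab at (251,275). Bracket A at (265,480) is next; I'll approach, grip and lift.

Call:
drive_tool:
  hand: 0.5
  offset:
    - [-0.05, 0.165, 0]
    - [-0.054, 0.165, 0]
    - [0, 0.163, 0]
    - [0, 0, -0.16]
    - [0, 0, -0.16]
    - [0, 0, -0.13]
    - [0, 0, -0.07]
    - [0, 0, 0]
    - [0, 0, 0]
    - [0, 0, 0]
  yaw: [0, 0, 0, 0, 0, 0, 0, 0, 0, 0]

```text
time_s: 12.7
eef_pos: [0.4261, 0.1848, 0.0117]
orientation: [-0.02, 3.139, 0.001]
contact_force: [0.8, 0.2, -0.4]
opening: 0.0425
gripper_force: 0.0
```

Call:
drive_tool:
  hand: 0
  offset:
    - [0, 0, 0]
    - [0, 0, 0]
    - [0, 0, 0]
    - [0, 0, 0]
    - [0, 0, 0]
    - [0, 0, 0]
    - [0, 0, 0]
    - [0, 0, 0]
    - [0, 0, 0]
    - [0, 0, 0]
  yaw: [0, 0, 0, 0, 0, 0, 0, 0, 0, 0]

```text
time_s: 13.95
eef_pos: [0.4259, 0.1845, 0.0115]
orientation: [-0.019, 3.14, 0.001]
contact_force: [-0.6, -0.1, 6.4]
opening: 0.0179
gripper_force: 61.6
```

Call:
drive_tool:
  offset:
    - [0, 0, 0.156]
    - [0, 0, 0.156]
    - [0.1407, 0.0587, 0]
    - [0.1407, 0.0587, 0]
    - [0.1407, 0.0587, 0]
    - [0.1407, 0.0587, 0]
    - [0.1407, 0.0587, 0]
    - [0, 0, 0]
    - [0, 0, -0.12]
    - [0, 0, -0.1]
  yaw: [0, 0, 0, 0, 0, 0, 0, 0, 0, 0]

```text
time_s: 15.2
eef_pos: [0.6345, 0.2717, 0.0363]
orientation: [0.019, -3.14, 0.001]
contact_force: [-0.9, -0.8, -2.3]
opening: 0.0186
gripper_force: 60.8
```

Call:
drive_tool:
  offset:
    - [0, 0, -0.04]
    - [0, 0, -0.012]
    - [0, 0, 0]
    - [0, 0, 0]
    - [0, 0, 0]
    - [0, 0, 0]
    - [0, 0, 0]
    - [0, 0, 0]
    - [0, 0, 0]
    - [0, 0, 0]
  yaw: [0, 0, 0, 0, 0, 0, 0, 0, 0, 0]

```text
time_s: 16.45
eef_pos: [0.6359, 0.2723, 0.0222]
orientation: [0.019, -3.141, 0.0]
contact_force: [0.7, 0.0, -1.8]
opening: 0.0181
gripper_force: 60.7
```

Call:
drive_tool:
  offset:
    - [0, 0, -0.003]
    - [0, 0, 0]
    - [0, 0, 0]
    - [0, 0, 0]
    - [0, 0, 0]
    - [0, 0, 0]
    - [0, 0, 0]
    - [0, 0, 0]
    - [0, 0, 0]
    - [0, 0, 0]
  yaw: [0, 0, 0, 0, 0, 0, 0, 0, 0, 0]

```text
time_s: 17.7
eef_pos: [0.6361, 0.2723, 0.0215]
orientation: [-0.019, 3.141, 0.0]
contact_force: [-0.5, -0.7, 2.1]
opening: 0.0183
gripper_force: 61.0
```

Call:
drive_tool:
  hand: 0.33
  offset:
    - [0, 0, 0]
    - [0, 0, 0]
    - [0, 0, 0]
    - [0, 0, 0.1]
    - [0, 0, 0.12]
    - [0, 0, 0.12]
    - [0, 0, 0]
    - [0, 0, 0]
    - [0, 0, 0]
    - [0, 0, 0]
  yaw: [0, 0, 0, 0, 0, 0, 0, 0, 0, 0]

```text
time_s: 18.95
eef_pos: [0.6352, 0.272, 0.1216]
orientation: [0.019, -3.139, 0.001]
contact_force: [-0.3, 0.8, 0.4]
opening: 0.0281
gripper_force: 0.0
```

```bash
python3 -c "
from h import *
p,d,P=look('top3')
p,d=shot('scene','s3')"
```

```text
obj ['551.4', '167.3', '13.4', '139.2', '91.4'] [22. 33. 42.] 361
obj ['436.9', '-45.1', '20.1', '118.3', '173.3'] [20. 23. 32.] 533
obj ['427.7', '117.6', '19.9', '119.3', '10.1'] [20. 23. 31.] 511
obj ['426.7', '32.6', '20.3', '117.8', '175.3'] [20. 23. 32.] 517
red ((649.6635131835938, 56.148963928222656), (37.325645446777344, 12.507722854614258), 0.9651798605918884)
red ((551.39306640625, 193.41062927246094), (10.805703163146973, 37.30802536010742), 2.1240406036376953)
[0.63536222 0.27202389 0.12191484] 19.0
```

View pics/s3.png

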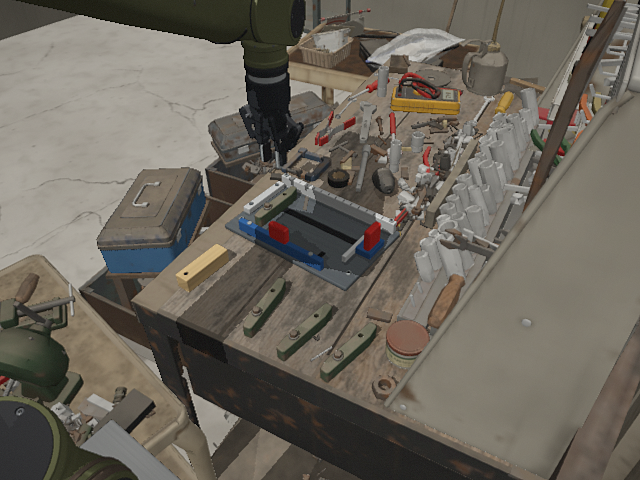

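The scene shot shows bracket A lying in the jig beside the end stop, around (275,205). The three remaining brackets and the strip haven't moved. Next is bracket B.

Call:
drive_tool:
  hand: 0.5
  offset:
    - [-0.1387, -0.103, 0]
    - [-0.1387, -0.103, 0]
    - [-0.1387, -0.103, 0]
    - [-0.1387, -0.103, 0]
    - [-0.1387, -0.103, 0]
    - [0, 0, -0.14]
    - [0, 0, -0.14]
    - [0, 0, -0.087]
    - [0, 0, 0]
    - [0, 0, 0]
  yaw: [0.0104, 0.0104, 0.0104, 0.0104, 0.0104, 0, 0, 0, 0, 0]

```text
time_s: 20.3
eef_pos: [0.4289, 0.1179, 0.0143]
orientation: [-0.276, 3.128, 0.0]
contact_force: [-0.1, 0.2, -0.2]
opening: 0.0426
gripper_force: 0.0
```

Call:
drive_tool:
  hand: 0
  offset:
    - [0, 0, 0]
    - [0, 0, 0]
    - [0, 0, 0]
    - [0, 0, 0]
    - [0, 0, 0]
    - [0, 0, 0]
    - [0, 0, 0]
    - [0, 0, 0]
    - [0, 0, 0]
    - [0, 0, 0]
  yaw: [0, 0, 0, 0, 0, 0, 0, 0, 0, 0]

```text
time_s: 21.55
eef_pos: [0.4294, 0.118, 0.015]
orientation: [-0.276, 3.126, 0.0]
contact_force: [-0.5, 0.6, 6.3]
opening: 0.018
gripper_force: 60.6
```

Call:
drive_tool:
  offset:
    - [0, 0, 0.156]
    - [0, 0, 0.156]
    - [0.1387, 0.0763, 0]
    - [0.1387, 0.0763, 0]
    - [0.1387, 0.0763, 0]
    - [0.1387, 0.0763, 0]
    - [0.1387, 0.0763, 0]
    - [0, 0, 0]
    - [0, 0, -0.12]
    - [0, 0, -0.1]
  yaw: [0, 0, -0.0104, -0.0104, -0.0104, -0.0104, -0.0104, 0, 0, 0]

```text
time_s: 22.8
eef_pos: [0.6349, 0.2317, 0.0398]
orientation: [0.02, -3.141, 0.001]
contact_force: [-0.5, -0.7, -1.6]
opening: 0.0184
gripper_force: 59.7
```

Call:
drive_tool:
  offset:
    - [0, 0, -0.04]
    - [0, 0, -0.01]
    - [0, 0, 0]
    - [0, 0, 0]
    - [0, 0, 0]
    - [0, 0, 0]
    - [0, 0, 0]
    - [0, 0, 0]
    - [0, 0, 0]
    - [0, 0, 0]
  yaw: [0, 0, 0, 0, 0, 0, 0, 0, 0, 0]

```text
time_s: 24.05
eef_pos: [0.636, 0.2322, 0.0258]
orientation: [0.02, -3.141, 0.0]
contact_force: [0.7, -0.0, -2.0]
opening: 0.0178
gripper_force: 59.7
```

Call:
drive_tool:
  offset:
    - [0, 0, -0.003]
    - [0, 0, 0]
    - [0, 0, 0]
    - [0, 0, 0]
    - [0, 0, 0]
    - [0, 0, 0]
    - [0, 0, 0]
    - [0, 0, 0]
    - [0, 0, 0]
    - [0, 0, 0]
  yaw: [0, 0, 0, 0, 0, 0, 0, 0, 0, 0]

```text
time_s: 25.3
eef_pos: [0.6361, 0.2322, 0.0251]
orientation: [-0.019, 3.141, 0.0]
contact_force: [-0.9, -0.3, 2.1]
opening: 0.0178
gripper_force: 60.0
```

Call:
drive_tool:
  hand: 0.28
  offset:
    - [0, 0, 0]
    - [0, 0, 0]
    - [0, 0, 0]
    - [0, 0, 0.1]
    - [0, 0, 0.12]
    - [0, 0, 0.12]
    - [0, 0, 0]
    - [0, 0, 0]
    - [0, 0, 0]
    - [0, 0, 0]
  yaw: [0, 0, 0, 0, 0, 0, 0, 0, 0, 0]

```text
time_s: 26.55
eef_pos: [0.6352, 0.2319, 0.1252]
orientation: [0.019, -3.139, 0.001]
contact_force: [-0.1, 0.8, 0.2]
opening: 0.024
gripper_force: 0.0
```

```bash
python3 -c "
from h import *
p,d,P=look('top4')
p,d=shot('scene','s4'); cv2.imwrite('pics/s4c.png',cv2.resize(p[150:300,200:420],(800,545))[:,:,::-1])"
```

```text
obj ['552.2', '140.5', '12.6', '85.6', '91.4'] [24. 33. 39.] 268
obj ['436.6', '-45.1', '20.3', '118.6', '173.4'] [20. 23. 32.] 531
obj ['426.9', '32.6', '20.2', '118.0', '175.4'] [20. 23. 32.] 516
red ((650.0171508789062, 56.16105270385742), (36.804012298583984, 12.54356575012207), 1.1843172311782837)
red ((551.4220581054688, 179.08428955078125), (10.85594654083252, 8.320358276367188), 0.5909772515296936)
[0.63534286 0.23198655 0.12555241] 26.6
```

View pics/s4c.png

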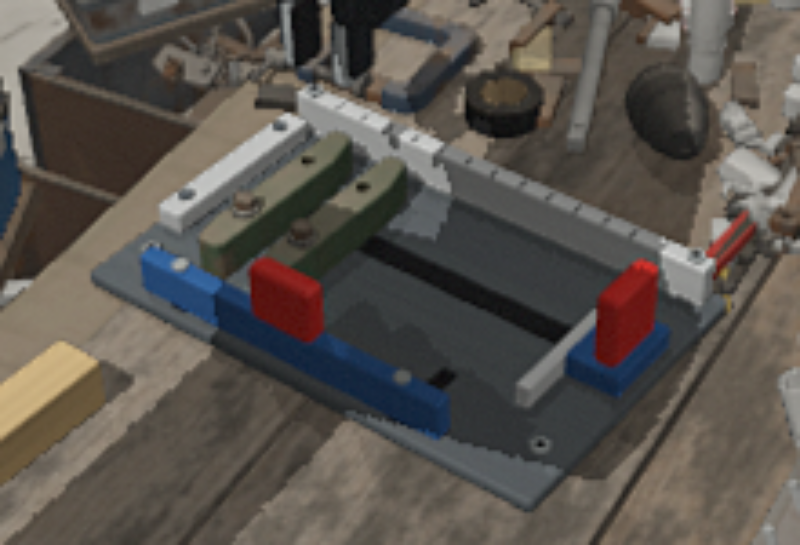

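Both brackets, at about (280,205) and (350,225) in the crop, lie flat and parallel with a gap between them. Next is bracket C.

Call:
drive_tool:
  hand: 0.5
  offset:
    - [-0.139, -0.133, 0]
    - [-0.139, -0.133, 0]
    - [-0.139, -0.133, 0]
    - [-0.139, -0.133, 0]
    - [-0.139, -0.133, 0]
    - [0, 0, -0.14]
    - [0, 0, -0.14]
    - [0, 0, -0.1]
    - [0, 0, 0]
    - [0, 0, 0]
  yaw: [-0.006, -0.006, -0.006, -0.006, -0.006, 0, 0, 0, 0, 0]

```text
time_s: 27.9
eef_pos: [0.4284, 0.0327, 0.014]
orientation: [0.128, 3.137, -0.0]
contact_force: [0.3, -0.1, 0.2]
opening: 0.0428
gripper_force: 0.0
```

Call:
drive_tool:
  hand: 0
  offset:
    - [0, 0, 0]
    - [0, 0, 0]
    - [0, 0, 0]
    - [0, 0, 0]
    - [0, 0, 0]
    - [0, 0, 0]
    - [0, 0, 0]
    - [0, 0, 0]
    - [0, 0, 0]
    - [0, 0, 0]
  yaw: [0, 0, 0, 0, 0, 0, 0, 0, 0, 0]

```text
time_s: 29.15
eef_pos: [0.4291, 0.0327, 0.0149]
orientation: [0.128, 3.136, -0.0]
contact_force: [-0.6, -0.0, 6.1]
opening: 0.018
gripper_force: 60.5
```

Call:
drive_tool:
  offset:
    - [0, 0, 0.156]
    - [0, 0, 0.156]
    - [0.1393, 0.1062, 0]
    - [0.1393, 0.1062, 0]
    - [0.1393, 0.1062, 0]
    - [0.1393, 0.1062, 0]
    - [0.1393, 0.1062, 0]
    - [0, 0, 0]
    - [0, 0, -0.12]
    - [0, 0, -0.1]
  yaw: [0, 0, 0.006, 0.006, 0.006, 0.006, 0.006, 0, 0, 0]

```text
time_s: 30.4
eef_pos: [0.6355, 0.1915, 0.0396]
orientation: [0.019, -3.141, 0.001]
contact_force: [-0.4, -0.4, -1.8]
opening: 0.0182
gripper_force: 59.7
```

Call:
drive_tool:
  offset:
    - [0, 0, -0.04]
    - [0, 0, -0.01]
    - [0, 0, -0.003]
    - [0, 0, 0]
    - [0, 0, 0]
    - [0, 0, 0]
    - [0, 0, 0]
    - [0, 0, 0]
    - [0, 0, 0]
    - [0, 0, 0]
  yaw: [0, 0, 0, 0, 0, 0, 0, 0, 0, 0]

```text
time_s: 31.65
eef_pos: [0.6366, 0.1921, 0.0249]
orientation: [-0.019, 3.141, 0.0]
contact_force: [-1.1, 0.1, 1.0]
opening: 0.0183
gripper_force: 60.0
```

Call:
drive_tool:
  hand: 0.28
  offset:
    - [0, 0, 0]
    - [0, 0, 0]
    - [0, 0, 0]
    - [0, 0, 0.1]
    - [0, 0, 0.12]
    - [0, 0, 0.12]
    - [0, 0, 0]
    - [0, 0, 0]
    - [0, 0, 0]
    - [0, 0, 0]
  yaw: [0, 0, 0, 0, 0, 0, 0, 0, 0, 0]

```text
time_s: 32.9
eef_pos: [0.6356, 0.1918, 0.1249]
orientation: [0.019, -3.139, 0.001]
contact_force: [0.9, -0.5, -0.6]
opening: 0.0236
gripper_force: 0.0
```

```bash
python3 -c "
from h import *
p,d,P=look('top5')
p,d=shot('scene','s5'); cv2.imwrite('pics/s5c.png',cv2.resize(p[150:300,200:420],(800,545))[:,:,::-1])"
```

```text
obj ['552.8', '115.6', '13.0', '35.8', '91.7'] [26. 33. 37.] 116
obj ['436.5', '-45.0', '20.5', '118.4', '173.2'] [20. 23. 33.] 532
red ((649.9508666992188, 56.18687057495117), (36.195674896240234, 12.554832458496094), 1.2381553649902344)
[0.63579464 0.19184752 0.12528368] 32.95
```

Call:
drive_tool:
  hand: 0.5
  offset:
    - [-0.1105, -0.1317, 0]
    - [-0.1105, -0.1317, 0]
    - [-0.1105, -0.1317, 0]
    - [-0.1105, -0.1317, 0]
    - [-0.1105, -0.1317, 0]
    - [-0.1105, -0.1317, 0]
    - [0, 0, -0.14]
    - [0, 0, -0.14]
    - [0, 0, -0.1]
    - [0, 0, 0]
  yaw: [-0.0069, -0.0069, -0.0069, -0.0069, -0.0069, -0.0069, 0, 0, 0, 0]

```text
time_s: 34.25
eef_pos: [0.435, -0.0446, 0.0102]
orientation: [-0.185, -3.13, -0.002]
contact_force: [-0.2, -0.0, 0.1]
opening: 0.0427
gripper_force: 0.0
```

Call:
drive_tool:
  hand: 0
  offset:
    - [0, 0, 0]
    - [0, 0, 0]
    - [0, 0, 0]
    - [0, 0, 0]
    - [0, 0, 0]
    - [0, 0, 0]
    - [0, 0, 0]
    - [0, 0, 0]
    - [0, 0, 0]
    - [0, 0, 0]
  yaw: [0, 0, 0, 0, 0, 0, 0, 0, 0, 0]

```text
time_s: 35.5
eef_pos: [0.4391, -0.0454, 0.0144]
orientation: [0.184, 3.133, -0.001]
contact_force: [-0.4, 1.3, 7.4]
opening: 0.018
gripper_force: 61.3
```

Call:
drive_tool:
  offset:
    - [0, 0, 0.156]
    - [0, 0, 0.156]
    - [0.134, 0.1316, 0]
    - [0.134, 0.1316, 0]
    - [0.134, 0.1316, 0]
    - [0.134, 0.1316, 0]
    - [0.134, 0.1316, 0]
    - [0, 0, 0]
    - [0, 0, -0.12]
    - [0, 0, -0.1]
  yaw: [0, 0, 0.0083, 0.0083, 0.0083, 0.0083, 0.0083, 0, 0, 0]

```text
time_s: 36.75
eef_pos: [0.6376, 0.1518, 0.0391]
orientation: [0.02, -3.141, 0.001]
contact_force: [-0.1, -0.1, -2.1]
opening: 0.0181
gripper_force: 60.4
```

Call:
drive_tool:
  offset:
    - [0, 0, -0.04]
    - [0, 0, -0.01]
    - [0, 0, -0.003]
    - [0, 0, 0]
    - [0, 0, 0]
    - [0, 0, 0]
    - [0, 0, 0]
    - [0, 0, 0]
    - [0, 0, 0]
    - [0, 0, 0]
  yaw: [0, 0, 0, 0, 0, 0, 0, 0, 0, 0]

```text
time_s: 38.0
eef_pos: [0.6386, 0.1524, 0.0245]
orientation: [-0.02, 3.141, 0.0]
contact_force: [-0.1, -0.0, 0.6]
opening: 0.0185
gripper_force: 60.5
```

Released and lifted. I'll move clear toward the robot so the top camera can see the jig and the strip.

Call:
drive_tool:
  hand: 0.28
  offset:
    - [0, 0, 0]
    - [0, 0, 0]
    - [0, 0, 0]
    - [0, 0, 0.1]
    - [0, 0, 0.15]
    - [0, 0, 0.15]
    - [-0.1, -0.15, 0]
    - [-0.1, -0.15, 0]
    - [-0.1, -0.15, 0]
    - [-0.1, -0.15, 0]
  yaw: [0, 0, 0, 0, 0, 0, 0, 0, 0, 0]

```text
time_s: 39.25
eef_pos: [0.5175, -0.0289, 0.1445]
orientation: [-0.021, 3.141, -0.0]
contact_force: [0.6, -0.8, 0.1]
opening: 0.0241
gripper_force: 0.0
```

Call:
drive_tool:
  offset:
    - [-0.1, -0.15, 0]
    - [-0.1, -0.15, 0]
    - [-0.1, 0, 0]
    - [0, 0, 0]
    - [0, 0, 0]
    - [0, 0, 0]
    - [0, 0, 0]
    - [0, 0, 0]
    - [0, 0, 0]
    - [0, 0, 0]
  yaw: [0, 0, 0, 0, 0, 0, 0, 0, 0, 0]

```text
time_s: 40.5
eef_pos: [0.4285, -0.1176, 0.1443]
orientation: [0.02, -3.141, -0.0]
contact_force: [-0.6, 0.3, 0.1]
opening: 0.0238
gripper_force: 0.0
```

```bash
python3 -c "
from h import *
p,d,P=look('top6')
cv2.imwrite('pics/c6.png',cv2.resize(p[140:315,200:440],(800,583))[:,:,::-1])"
```

```text
obj ['646.7', '315.2', '16.9', '111.0', '0.2'] [19. 23. 27.] 399
obj ['635.0', '272.0', '20.9', '120.2', '0.2'] [26. 32. 42.] 559
obj ['634.0', '233.4', '24.0', '119.8', '1.8'] [28. 32. 42.] 541
obj ['634.4', '191.8', '20.5', '119.9', '0.8'] [29. 33. 41.] 533
obj ['635.8', '152.0', '19.7', '118.4', '1.6'] [29. 33. 41.] 516
obj ['551.0', '194.0', '12.9', '192.5', '91.2'] [21. 33. 40.] 534
obj ['428.6', '265.7', '28.7', '98.3', '0.8'] [26. 29. 33.] 684
red ((648.486083984375, 56.79612731933594), (12.307677268981934, 39.72697067260742), 88.78057098388672)
red ((550.6207275390625, 193.63478088378906), (12.095329284667969, 37.578399658203125), 0.14690439403057098)
[ 0.4285213  -0.11765945  0.14428553] 40.55
```

View pics/c6.png

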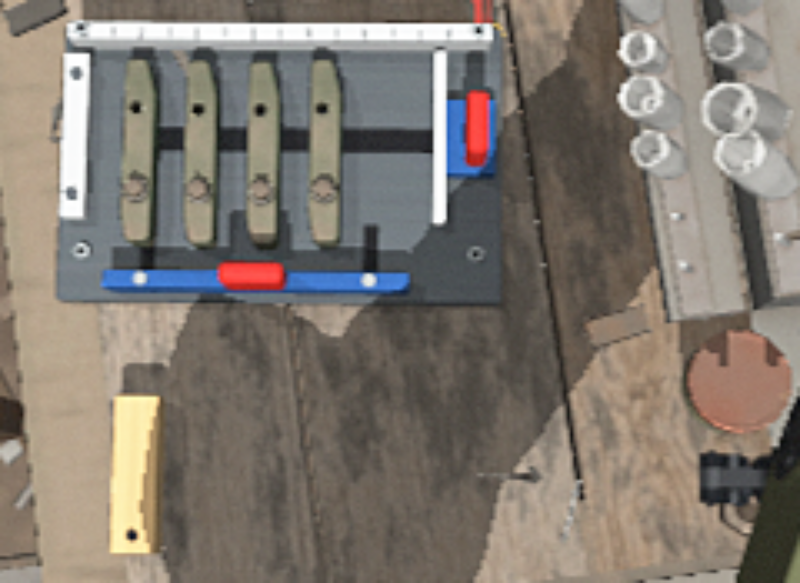

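All four brackets stand parallel with the jig. The strip at (136,473) hasn't moved; fetching it now.

Call:
drive_tool:
  hand: 0.6
  offset:
    - [0, 0.1826, 0]
    - [0, 0.1826, 0]
    - [0, 0.1826, 0]
    - [0, 0.1826, 0]
    - [0, 0.1826, 0]
    - [0, 0.1826, 0]
    - [0, 0.1826, 0]
    - [0, 0, -0.12]
    - [0, 0, -0.12]
    - [0, 0, 0]
  yaw: [0, 0, 0, 0, 0, 0, 0, 0, 0, 0]

```text
time_s: 41.8
eef_pos: [0.426, 0.2648, 0.0692]
orientation: [0.02, -3.135, 0.005]
contact_force: [-0.5, 0.8, 0.2]
opening: 0.0513
gripper_force: 0.0
```

Call:
drive_tool:
  offset:
    - [0, 0, -0.12]
    - [0, 0, -0.06]
    - [0, 0, 0]
    - [0, 0, 0]
    - [0, 0, 0]
    - [0, 0, 0]
    - [0, 0, 0]
    - [0, 0, 0]
    - [0, 0, 0]
    - [0, 0, 0]
  yaw: [0, 0, 0, 0, 0, 0, 0, 0, 0, 0]

```text
time_s: 43.05
eef_pos: [0.4285, 0.2658, 0.0183]
orientation: [0.02, -3.141, 0.0]
contact_force: [-0.4, 0.3, 0.9]
opening: 0.0513
gripper_force: 0.0
```

Call:
drive_tool:
  hand: 0
  offset:
    - [0, 0, 0]
    - [0, 0, 0]
    - [0, 0, 0]
    - [0, 0, 0]
    - [0, 0, 0]
    - [0, 0, 0]
    - [0, 0, 0]
    - [0, 0, 0]
    - [0, 0, 0]
    - [0, 0, 0]
  yaw: [0, 0, 0, 0, 0, 0, 0, 0, 0, 0]

```text
time_s: 44.3
eef_pos: [0.4288, 0.2659, 0.0186]
orientation: [-0.02, 3.141, 0.0]
contact_force: [0.0, -0.3, 4.2]
opening: 0.0265
gripper_force: 60.4
```

Call:
drive_tool:
  offset:
    - [0, 0, 0.158]
    - [0, 0, 0.158]
    - [0.1229, -0.0872, 0]
    - [0.1229, -0.0872, 0]
    - [0.1229, -0.0872, 0]
    - [0.1229, -0.0872, 0]
    - [0.1229, -0.0872, 0]
    - [0.1229, -0.0872, 0]
    - [0, 0, 0]
    - [0, 0, -0.12]
  yaw: [0, 0, 0, 0, 0, 0, 0, 0, 0, 0]

```text
time_s: 45.55
eef_pos: [0.6515, 0.109, 0.0791]
orientation: [-0.019, 3.137, 0.001]
contact_force: [-0.4, 0.1, -0.5]
opening: 0.0264
gripper_force: 59.9
```

Call:
drive_tool:
  offset:
    - [0, 0, -0.1]
    - [0, 0, -0.04]
    - [0, 0, -0.015]
    - [0, 0, 0]
    - [0, 0, 0]
    - [0, 0, 0]
    - [0, 0, 0]
    - [0, 0, 0]
    - [0, 0, 0]
    - [0, 0, 0]
  yaw: [0, 0, 0, 0, 0, 0, 0, 0, 0, 0]

```text
time_s: 46.8
eef_pos: [0.6497, 0.1088, 0.0306]
orientation: [0.02, -3.141, 0.0]
contact_force: [-0.5, 0.8, -1.5]
opening: 0.0263
gripper_force: 59.8
```

Call:
drive_tool:
  offset:
    - [0, 0, -0.006]
    - [0, 0, 0]
    - [0, 0, 0]
    - [0, 0, 0]
    - [0, 0, 0]
    - [0, 0, 0]
    - [0, 0, 0]
    - [0, 0, 0]
    - [0, 0, 0]
    - [0, 0, 0]
  yaw: [0, 0, 0, 0, 0, 0, 0, 0, 0, 0]

```text
time_s: 48.05
eef_pos: [0.6497, 0.1088, 0.0288]
orientation: [0.02, -3.142, 0.0]
contact_force: [-0.7, 1.8, -0.5]
opening: 0.0261
gripper_force: 59.8
```

Call:
drive_tool:
  hand: 0.36
  offset:
    - [0, 0, 0]
    - [0, 0, 0]
    - [0, 0, 0]
    - [0, 0, 0.08]
    - [0, 0, 0.12]
    - [0, 0, 0.15]
    - [-0.15, -0.12, 0]
    - [-0.15, -0.12, 0]
    - [-0.15, -0.12, 0]
    - [-0.15, -0.12, 0]
  yaw: [0, 0, 0, 0, 0, 0, 0, 0, 0, 0]

```text
time_s: 49.3
eef_pos: [0.4684, -0.0361, 0.134]
orientation: [-0.021, 3.141, -0.001]
contact_force: [1.8, -0.5, 0.2]
opening: 0.0309
gripper_force: 0.0
```

Call:
drive_tool:
  hand: 0
  offset:
    - [-0.1, 0, 0]
    - [-0.1, -0.12, 0]
    - [0, 0, 0]
    - [0, 0, 0]
    - [0, 0, 0]
    - [0, 0, 0]
    - [0, 0, 0]
    - [0, 0, 0]
    - [0, 0, 0]
    - [0, 0, 0]
  yaw: [0, 0, 0, 0, 0, 0, 0, 0, 0, 0]

```text
time_s: 50.55
eef_pos: [0.4097, -0.0711, 0.1338]
orientation: [0.02, -3.141, -0.0]
contact_force: [0.0, 1.1, 0.7]
opening: -0.0002
gripper_force: 0.0
```

```bash
python3 -c "
from h import *
p,d,P=look('top7')
cv2.imwrite('pics/c7.png',cv2.resize(p[140:315,200:440],(800,583))[:,:,::-1])"
```

```text
obj ['646.3', '315.3', '17.2', '110.9', '0.8'] [19. 23. 27.] 405
obj ['648.5', '109.4', '27.6', '101.0', '1.3'] [36. 38. 42.] 631
obj ['635.1', '271.8', '20.7', '120.6', '0.2'] [25. 32. 42.] 554
obj ['634.5', '191.7', '20.2', '119.2', '0.5'] [28. 33. 42.] 534
obj ['636.0', '151.3', '20.5', '118.4', '1.7'] [29. 33. 42.] 520
obj ['550.9', '194.1', '13.0', '192.7', '91.4'] [23. 33. 41.] 533
red ((648.8712158203125, 56.949764251708984), (12.296686172485352, 39.75053024291992), 88.17012023925781)
red ((550.5210571289062, 193.56497192382812), (12.224825859069824, 37.66053771972656), 0.956106424331665)
[ 0.40974093 -0.07117941  0.13383486] 50.6
```

View pics/c7.png

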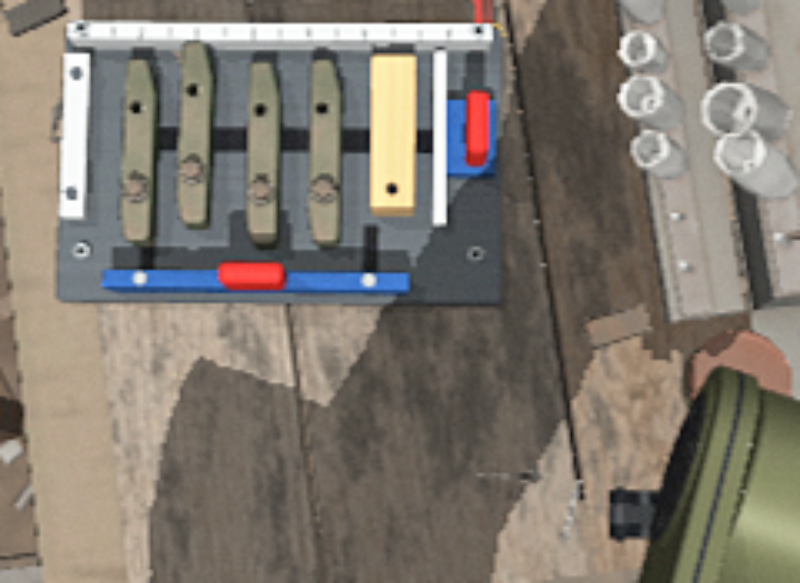

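The knock has happened: bracket B at (195,135) was pushed forward against the fence, but it still lies flat and parallel in its slot. The strip sits correctly by the jaw. Next, the side plate goes in from its outer side.

Call:
drive_tool:
  hand: 0
  offset:
    - [0.0583, 0.1468, 0]
    - [0.0583, 0.1468, 0]
    - [0.0583, 0.1468, 0]
    - [0.0583, 0.1468, 0]
    - [0.0583, 0.1468, 0]
    - [0.0583, 0.1468, 0]
    - [0, 0, 0]
    - [0, 0, -0.13]
    - [0, 0, -0.1]
    - [0, 0, -0.055]
  yaw: [0, 0, 0, 0, 0, 0, 0, 0, 0, 0]

```text
time_s: 51.85
eef_pos: [0.5134, 0.1921, 0.0464]
orientation: [0.019, -3.139, 0.001]
contact_force: [0.0, 0.6, 0.1]
opening: -0.0
gripper_force: 0.0
```

Call:
drive_tool:
  offset:
    - [0, 0, 0]
    - [0.025, 0, 0]
    - [0.025, 0, 0]
    - [0.02, 0, 0]
    - [0.015, 0, 0]
    - [0.015, 0, 0]
    - [0.015, 0, 0]
    - [0.015, 0, 0]
    - [0.01, 0, 0]
    - [0, 0, 0]
  yaw: [0, 0, 0, 0, 0, 0, 0, 0, 0, 0]

```text
time_s: 53.1
eef_pos: [0.5567, 0.1932, 0.0482]
orientation: [0.02, -3.141, -0.0]
contact_force: [-3.3, 1.5, 1.8]
opening: -0.0002
gripper_force: 1.8
```

Call:
drive_tool:
  offset:
    - [0.005, 0, 0]
    - [0.005, 0, 0]
    - [0.005, 0, 0]
    - [0.003, 0, 0]
    - [0.002, 0, 0]
    - [0, 0, 0]
    - [0, 0, 0]
    - [0, 0, 0]
    - [0, 0, 0]
    - [0, 0, 0]
  yaw: [0, 0, 0, 0, 0, 0, 0, 0, 0, 0]

```text
time_s: 54.35
eef_pos: [0.5622, 0.1933, 0.0482]
orientation: [0.02, -3.14, -0.0]
contact_force: [-4.8, 1.2, 3.2]
opening: 0.0001
gripper_force: 2.5
```

Call:
drive_tool:
  offset:
    - [0.004, 0, 0]
    - [0.003, 0, 0]
    - [0, 0, 0]
    - [0, 0, 0]
    - [0, 0, 0]
    - [0, 0, 0]
    - [0, 0, 0]
    - [0, 0, 0]
    - [0, 0, 0]
    - [0, 0, 0]
  yaw: [0, 0, 0, 0, 0, 0, 0, 0, 0, 0]

```text
time_s: 55.6
eef_pos: [0.5631, 0.1933, 0.0482]
orientation: [0.02, -3.137, 0.0]
contact_force: [-10.0, 1.5, 6.5]
opening: 0.0001
gripper_force: 4.8
```

Call:
drive_tool:
  offset:
    - [0.004, 0, 0]
    - [0.004, 0, 0]
    - [0, 0, 0]
    - [0, 0, 0]
    - [0, 0, 0]
    - [0, 0, 0]
    - [0, 0, 0]
    - [0, 0, 0]
    - [0, 0, 0]
    - [0, 0, 0]
  yaw: [0, 0, 0, 0, 0, 0, 0, 0, 0, 0]

```text
time_s: 56.85
eef_pos: [0.5632, 0.1933, 0.0481]
orientation: [0.02, -3.131, 0.001]
contact_force: [-17.9, 0.2, 12.6]
opening: 0.0
gripper_force: 9.0
```

Call:
drive_tool:
  offset:
    - [-0.04, 0, 0]
    - [-0.04, 0, 0]
    - [0, 0, 0.12]
    - [0, 0, 0.14]
    - [-0.1, -0.15, 0]
    - [-0.1, -0.15, 0]
    - [-0.1, -0.15, 0]
    - [-0.1, -0.15, 0]
    - [0, -0.15, 0]
    - [0, 0, 0]
  yaw: [0, 0, 0, 0, 0, 0, 0, 0, 0, 0]

```text
time_s: 58.1
eef_pos: [0.423, -0.0343, 0.1266]
orientation: [-0.012, 3.139, -0.002]
contact_force: [-0.1, 0.5, -0.1]
opening: 0.0001
gripper_force: 0.0
```

```bash
python3 -c "
from h import *
p,d,P=look('top8')
cv2.imwrite('pics/c8.png',cv2.resize(p[140:240,210:360],(800,533),interpolation=cv2.INTER_CUBIC)[:,:,::-1])"
```

```text
obj ['646.7', '315.4', '17.0', '111.0', '0.9'] [19. 22. 27.] 402
obj ['648.4', '109.4', '27.6', '100.9', '1.2'] [36. 39. 42.] 632
red ((649.0021362304688, 56.23659133911133), (39.52064895629883, 12.429254531860352), 0.7682215571403503)
red ((579.5382080078125, 194.17214965820312), (12.627276420593262, 38.6655158996582), 0.7684208750724792)
[ 0.42314607 -0.03302554  0.12649027] 58.15
```

View pics/c8.png

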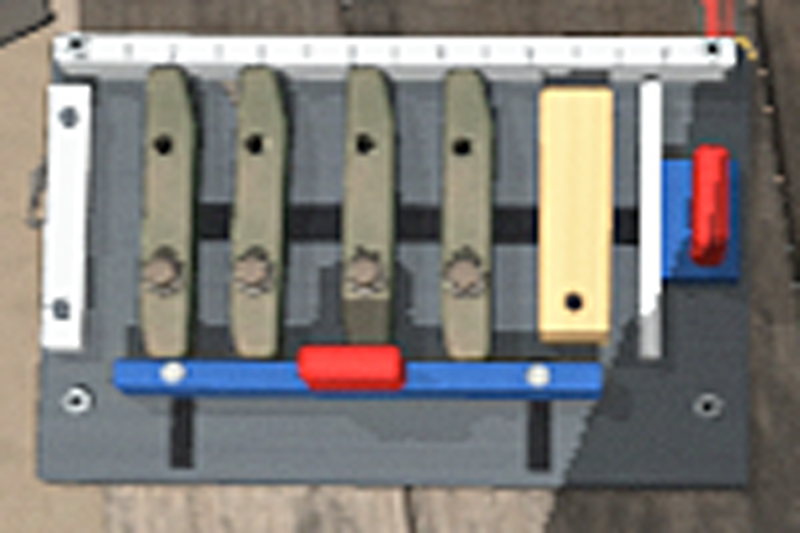

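All four brackets are square between the plate and the fence, with far ends at row 70 and near ends at row 355. Now the end jaw.

Call:
drive_tool:
  offset:
    - [0.1507, 0.0334, 0]
    - [0.1507, 0.0334, 0]
    - [0.1507, 0.0334, 0]
    - [0.1507, 0.0334, 0]
    - [0.1507, 0.0334, 0]
    - [0, 0, 0]
    - [0, 0, 0]
    - [0, 0, -0.12]
    - [0, 0, -0.1]
    - [0, 0, -0.05]
  yaw: [0, 0, 0, 0, 0, 0, 0, 0, 0, 0]

```text
time_s: 59.4
eef_pos: [0.6469, 0.0184, 0.0435]
orientation: [0.02, -3.138, -0.0]
contact_force: [0.2, -0.1, 0.1]
opening: 0.0001
gripper_force: 0.0
```

Call:
drive_tool:
  offset:
    - [0, 0, 0]
    - [0, 0.03, 0]
    - [0, 0.03, 0]
    - [0, 0.025, 0]
    - [0, 0.025, 0]
    - [0, 0.025, 0]
    - [0, 0.025, 0]
    - [0, 0.025, 0]
    - [0, 0.025, 0]
    - [0, 0.025, 0]
  yaw: [0, 0, 0, 0, 0, 0, 0, 0, 0, 0]

```text
time_s: 60.65
eef_pos: [0.6492, 0.0888, 0.0453]
orientation: [0.02, -3.141, 0.001]
contact_force: [0.3, -5.0, 3.6]
opening: 0.0
gripper_force: 2.5
```

Call:
drive_tool:
  offset:
    - [0, 0.025, 0]
    - [0, 0.025, 0]
    - [0, 0.025, 0]
    - [0, 0.025, 0]
    - [0, 0.025, 0]
    - [0, 0.02, 0]
    - [0, 0.015, 0]
    - [0, 0.015, 0]
    - [0, 0.01, 0]
    - [0, 0, 0]
  yaw: [0, 0, 0, 0, 0, 0, 0, 0, 0, 0]

```text
time_s: 61.9
eef_pos: [0.6486, 0.1446, 0.045]
orientation: [0.02, -3.14, -0.0]
contact_force: [-0.6, -4.0, 1.2]
opening: 0.0002
gripper_force: 1.7
```

Call:
drive_tool:
  offset:
    - [0, 0.008, 0]
    - [0, 0.008, 0]
    - [0, 0.005, 0]
    - [0, 0, 0]
    - [0, 0, 0]
    - [0, 0, 0]
    - [0, 0, 0]
    - [0, 0, 0]
    - [0, 0, 0]
    - [0, 0, 0]
  yaw: [0, 0, 0, 0, 0, 0, 0, 0, 0, 0]

```text
time_s: 63.15
eef_pos: [0.6487, 0.1504, 0.0449]
orientation: [0.02, -3.14, 0.0]
contact_force: [-2.8, -3.9, 2.4]
opening: 0.0002
gripper_force: 2.2
```

Call:
drive_tool:
  offset:
    - [0, 0.006, 0]
    - [0, 0.006, 0]
    - [0, 0.006, 0]
    - [0, 0, 0]
    - [0, 0, 0]
    - [0, 0, 0]
    - [0, 0, 0]
    - [0, 0, 0]
    - [0, 0, 0]
    - [0, 0, 0]
  yaw: [0, 0, 0, 0, 0, 0, 0, 0, 0, 0]

```text
time_s: 64.4
eef_pos: [0.6487, 0.1524, 0.045]
orientation: [0.02, -3.139, 0.009]
contact_force: [-3.7, -15.5, 4.6]
opening: -0.0005
gripper_force: 7.7
```

Call:
drive_tool:
  offset:
    - [0, 0.006, 0]
    - [0, 0.004, 0]
    - [0, 0, 0]
    - [0, 0, 0]
    - [0, 0, 0]
    - [0, 0, 0]
    - [0, 0, 0]
    - [0, 0, 0]
    - [0, 0, 0]
    - [0, 0, 0]
  yaw: [0, 0, 0, 0, 0, 0, 0, 0, 0, 0]

```text
time_s: 65.65
eef_pos: [0.6487, 0.1525, 0.045]
orientation: [0.021, -3.138, 0.017]
contact_force: [-5.1, -24.2, 5.3]
opening: -0.0004
gripper_force: 12.3
```

Call:
drive_tool:
  offset:
    - [0, 0.005, 0]
    - [0, 0.004, 0]
    - [0, 0, 0]
    - [0, 0, 0]
    - [0, 0, 0]
    - [0, 0, 0]
    - [0, 0, 0]
    - [0, 0, 0]
    - [0, 0, 0]
    - [0, 0, 0]
  yaw: [0, 0, 0, 0, 0, 0, 0, 0, 0, 0]

```text
time_s: 66.9
eef_pos: [0.6487, 0.1526, 0.045]
orientation: [0.021, -3.137, 0.024]
contact_force: [-5.6, -32.3, 7.0]
opening: -0.0001
gripper_force: 16.4
```

Call:
drive_tool:
  offset:
    - [0, -0.03, 0]
    - [0, -0.05, 0]
    - [0, 0, 0.12]
    - [0, 0, 0.14]
    - [0, 0, 0]
    - [-0.12, -0.14, 0]
    - [-0.12, -0.14, 0]
    - [-0.12, -0.14, 0]
    - [-0.12, -0.14, 0]
    - [-0.12, 0, 0]
  yaw: [0, 0, 0, 0, 0, 0, 0, 0, 0, 0]

```text
time_s: 68.15
eef_pos: [0.4678, -0.0318, 0.1223]
orientation: [0.016, -3.141, -0.001]
contact_force: [0.2, 0.6, -0.2]
opening: -0.0001
gripper_force: 0.0
```

```bash
python3 -c "
from h import *
p,d,P=look('top9')
s,_=shot('scene','s9')
a=cv2.resize(p[140:240,210:360],(800,533),interpolation=cv2.INTER_CUBIC); cv2.imwrite('pics/c9.png',a[:,:,::-1])
cv2.imwrite('pics/s9c.png',cv2.resize(s[150:300,200:420],(800,545))[:,:,::-1])"
```

```text
red ((646.5615844726562, 173.44760131835938), (39.05110168457031, 12.27811050415039), 2.266474485397339)
red ((579.4150390625, 194.14865112304688), (12.942882537841797, 38.40256881713867), 1.2500165700912476)
[ 0.46371464 -0.03050811  0.1207765 ] 68.2
```

View pics/c9.png

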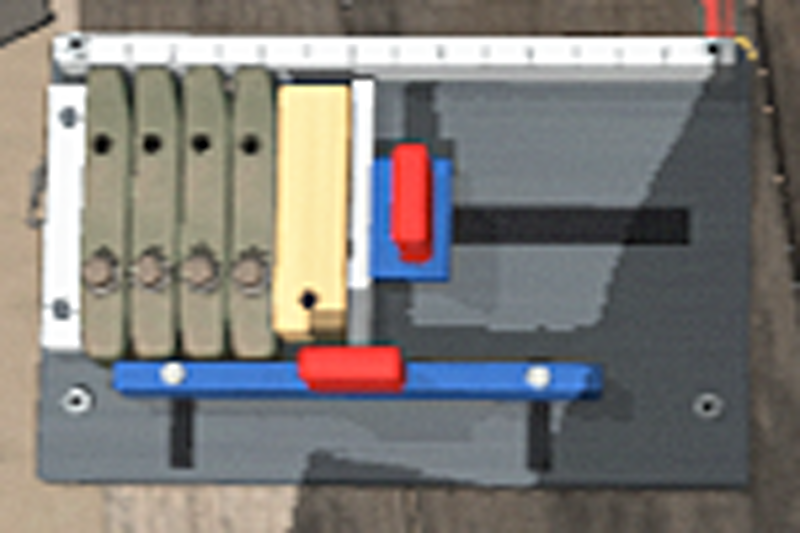

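View pics/s9c.png

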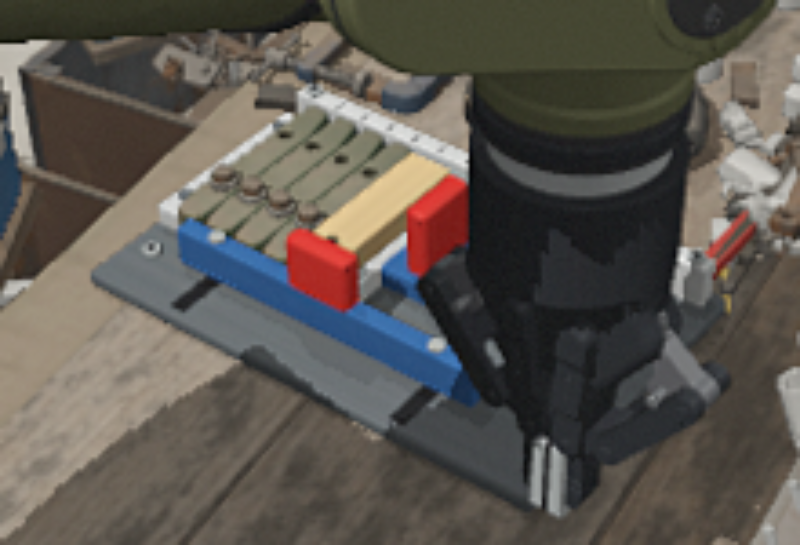

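The brackets sit packed between the end stop and the strip, flat and square to the fence, with the jaw tight against the strip. The gripper touches nothing, so I'm handing in.

```bash
python3 -c "
from station import job
print(job.hand_in())"
```

```text
the job is handed in; nothing more can be done
None
```

The job is handed in: all four brackets lie flat and square against the rear fence, with the strip last beside the end jaw, which I pushed up with about 32 N to clamp everything against the end stop; it took about 68 s of the 208 s allowed.

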